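# Clamp the trunking square in the twin-knob jig

### The arm

A 7-joint arm with a two-finger parallel gripper is mounted at the origin on the work surface. World frame = base frame: x ahead of the robot, y to its left, z up, the work surface at z = 0. Lengths are in m, angles in rad, forces in N, time in s.
With the tool pointing down it reaches from about 0.4 to 0.85 m from the base axis. Payload 10.4 kg.
Tool frame: the origin (TCP) lies midway between the tips of the shut fingers; the grasp point (between the pads) lies 19 mm behind it (manip.hold_point_z is the distance from the TCP to the grasp point, in m); z points along the fingers, y is the line along which they close (so a half turn about z gives the same grasp; the last joint's range is limited). The gripper opens to 85 mm and grips with 20 to 120 N. Pads are 22 mm wide; open, the fingers measure 114 mm over their backs; the gripper's body (76 mm by 85 mm) begins 54 mm behind the grasp point. The pads swing forward as they close: fully open they stand 13 mm farther back than shut.
Start: joints at [1.28, 0.332, -0.065, 1.46, 0.022, 1.35, -0.088], TCP at [0.165, -0.603, 0.231] pointing down, gripper open.
Joint ranges: [-2.6, 2.6], [-0.5, 2.12], [-1.47, 1.34], [0.16, 2.42], [-1.27, 4.41], [0.06, 2.06], [-2.6, 2.6]. Speed limits (rad/s): [2.22, 2.22, 2.79, 2.79, 3.14, 3.14, 3.14].

### API

Orientations are given as a unit quaternion [x, y, z, w].
In Python, from workcell import manip, eyes, job gives the robot as it stands.
- The arm moves only by the shell command python3 -m crank 'ROWS' [FORCE]. ROWS is JSON, a list that holds one entry, the list of rows, each a list of 7 numbers: the finger opening in cm, from 0 to 8.54, then the shift along the world's x, y, z in cm, then the turn, a rotation vector about the world's x, y, z in degrees. In form: [[[hand, x, y, z, ax, ay, az], ...]]. A call has 1 to 20 rows; each row shifts and turns the commanded pose from where the row before left it; what a row does not reach is not made up. A row lasts 1/8 s, in which the tool goes at most 62.5 mm and 10.7 degrees, less where a joint would pass 70% of its speed; a pose out of reach is approached as far as the arm can. A call with a gripper value outside its range is refused whole. The fingers move at their own pace and stop on an object; FORCE is the grip in N (left out, the last holds). Time passes only in rows, so rows that do not move let the fingers close. It gives the time, the measured TCP pose, the force, the opening and the grip force at its end, in the units of the state.
- manip.get_obs(): the state, without advancing time (a new reading comes with each control period).
- eyes.camera(name): name is "scene" or "top"; returns (picture, depth): 384x512x3 uint8, red, green, blue; 384x512 float32, m along the optical axis (not along the pixel's ray), 0 where there is no reading.
- eyes.camera_params(name): a dict with "fx", "fy", "cx", "cy" (pixels), "world_from_camera" (4x4, takes a point from camera to world coordinates). Camera axes: x right, y down, z forward; pixel columns grow to the right and rows downward; lengths in m; the calibration is good to about 2 mm. A picture is of the moment at which its call begins. camera_params takes no time and is no camera call.
- job.hand_in(): hands the job in; it is judged then, once.
The state is a dict: "clock": time; "joint_pos": joint angles; "joint_velocities": joint speeds; "tau": joint torques, N m; "position": TCP position; "ee_rot": TCP orientation; "ft_force": force on the tool from outside, world axes, zero at the start; "torque": the same for the moment, N m; "grip_width": opening from 0.0 (shut) to 1.0 (fully open); "grasp_force": force on a finger pad.
Only numpy, scipy, OpenCV 4.12 (cv2) and the standard library are available. Lean on these libraries where they do the work, as an engineer would, in place of code of your own. Each camera call takes 0.05 s, during which the arm holds its last target. There are 200 camera calls.

### The job

Stand the longer piece of white cable trunking in the drilling jig between the open jaw and the fence, lengthwise along the fence and about midway along it, and let go. Then close the jaw by turning the two knobs clockwise, alternately in small steps so that neither end of the jaw ever leads the other by more than about a centimetre, until the trunking is held flush against the fence with the jaw square and its sprung strip pressed in. Move the jaw only by its knobs and leave the short offcut and the junction box where they are.

Things in the scene. Friction and masses are not known exactly. Their poses are not given: they have to be found in the camera images.
- jig: Base plate of the drilling jig, fixed to the table: plywood 240 x 400 x 12 mm (x, y, z), origin at the centre of its underside, +x towards the fence, +y towards the left knob. The work stands on the plate, 12 mm above the origin.
- fence: Aluminium fence screwed to the plate on the side away from the knobs, parallel to the plate's y, 240 mm long (y), 18 mm high. Its place differs: its clamping face lies 36 to 43 mm from the plate's centre in x. Origin on the clamping face, at the middle of its length, at plate height; x points away from the jaw. The trunking is flush when its centre line is at x = -20 mm in this frame.
- trunking: The work: white plastic cable trunking, a closed straight rectangular tube 180 mm long (y), 40 mm wide (x), 60 mm high (z), 0.15 to 0.25 kg, standing on its 40 mm side. Origin at the centre of its underside. Turning it end for end makes no difference.
- offcut: Bystander: the same white trunking but only 90 mm long (y), 40 mm wide, 60 mm high; origin at the centre of its underside. Leave it alone.
- junction_box: Bystander: grey plastic junction box 85 x 85 x 50 mm, origin at the centre of its underside. Leave it alone.
- jaw: Movable jaw, an aluminium bar 400 mm long (y), 16 mm thick, 18 mm high, lying on the plate between the knobs and the fence. Origin at the middle of its underside; x points to the fence, and the jaw is square when its x is parallel to the jig's x. It starts square and fully open, its strip's face 54 to 61 mm from the fence. Do not push it: it is moved by the knobs.
- jaw_left (a point): Point in line with the left knob, in the plane of the face of the jaw's strip when the strip is not pressed in (18 mm ahead of the jaw's origin), at jaw-top height. With knob_left at 0 it is at x = -18 mm in the jig, and it advances towards the fence 9 mm per radian of knob_left.
- jaw_right (a point): The same point in line with the right knob, 320 mm from jaw_left; it advances 9 mm per radian of knob_right. The lead of one end is the difference of the two points' x in the jig frame.
- knob_left (a joint): Left knob angle, rad, 0 to 4.0, growing clockwise seen from above; starts at 0 (jaw open). Turning it clockwise moves the left end of the jaw 9 mm towards the fence per radian. It stays where it is left (friction torque 0.12 N m). At 0 its grip bar lies along the jig's x, and the bar's yaw is the jig's yaw minus the angle; with the jaw square both knobs read the same, so their bars are parallel.
- knob_right (a joint): Right knob angle, like knob_left, for the right end of the jaw.
- knob_left_grip (a point): On the vertical axis of the left knob, at the height to grip, 76 mm above the jig's origin. The knob is a black upright grip bar 70 mm long, 14 mm wide and 33 mm high over a disc of 56 mm diameter; the bar's top is 10 mm above this point, the disc's top 23 mm below it. The point turns with the knob and its x axis lies along the bar. The knobs stand 160 mm either side of the jig's centre (y) and 80 mm behind it (x = -80 mm).
- knob_right_grip (a point): The same point on the right knob.
- strip (a joint): How far the jaw's sprung black pressure strip (160 mm long, its top level with the jaw) is pressed back into the jaw: 0 to 0.005 m. Spring: 4.5 N to start moving, then 1.5 N per mm. It begins to move when the trunking is against the fence: with the fence face at x = F mm in the jig and the trunking flush, the strip touches at (F - 22)/9 rad on both knobs, is pressed in 2.7 mm 0.3 rad later, and is solid 0.55 rad later.
Mind the look-alikes: they are no part of the job. What is shaped like the trunking but yellow is not meant.

How it is judged:
By the outcome, as a careful person would: the job done as asked, in the order asked, and still so for the second after the job is handed in, with the robot touching nothing.
It also fails if it takes over 72 s, if anything falls off the work surface, if the arm or the gripper's body presses on something with over 40 N, if the wrist force passes 120 N, or if a joint passes its speed limit or range.

## Working session

There is one attempt and no reset: what is moved stays moved. The work goes in short steps, Python scripts to look and compute and a shell command to move; the robot and the scene stay as the last step left them, time stands still between calls to the robot, and variables do not carry over. Pictures are saved under pics/ and viewed, at most 10 in all, crops included, and the job is handed in when it is done.

```bash
ls; mkdir -p pics; python3 - <<'E'
from workcell import manip, eyes, job
import cv2, numpy as np
o=manip.get_obs(); print(o['clock'],o['position'],o['ee_rot'],o['grip_width'],manip.hold_point_z)
for n in('top','scene'):
    p,d=eyes.camera(n); np.savez('pics/%s0.npz'%n,p=p,d=d); cv2.imwrite('pics/%s0.png'%n,p[...,::-1]); print(eyes.camera_params(n))
E
```

```text
pics
0.0 [ 0.16526383 -0.60234313  0.23048792] [ 9.91046833e-01  1.33512631e-01 -1.45155601e-04 -7.29022104e-04] 1.0019829978400088 0.0187
{'fx': 431.54724862805324, 'fy': 431.54724862805324, 'cx': 261.9703357717689, 'cy': 193.45393555164932, 'world_from_camera': array([[-0.00700249, -0.98784696,  0.15527188,  0.3191338 ],
       [-0.99997021,  0.0064133 , -0.00429522, -0.14575358],
       [ 0.00324722, -0.15529733, -0.98786244,  1.28470372],
       [ 0.        ,  0.        ,  0.        ,  1.        ]])}
{'fx': 428.54011753721414, 'fy': 428.54011753721414, 'cx': 252.8079033687173, 'cy': 191.08577919691407, 'world_from_camera': array([[ 0.08460568,  0.70843549, -0.70068612,  1.37978333],
       [ 0.99641341, -0.06119963,  0.05843735, -0.21047725],
       [-0.00148264, -0.70311718, -0.71107246,  0.97361633],
       [ 0.        ,  0.        ,  0.        ,  1.        ]])}
```

View pics/top0.png

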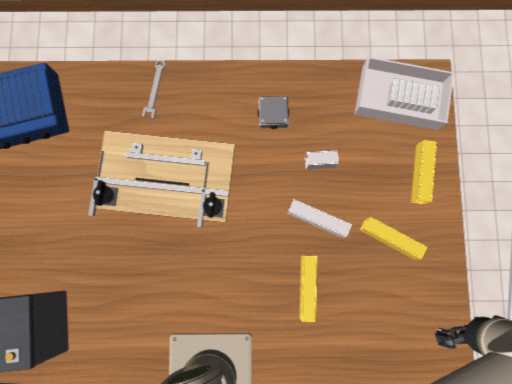

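View pics/scene0.png

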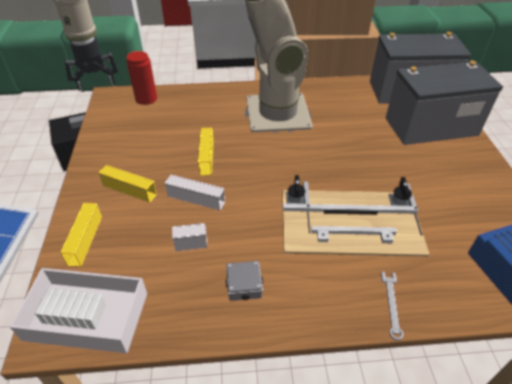

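Candidates in top view: long white piece (320,218), the wanted one. The look-alikes are the short white offcut (322,159), the white rack in the tray (412,95), and yellow pieces (424,172), (393,238), (308,288). I choose (320,218) and will check it in a crop while measuring.

```bash
cat > h.py <<'E'
from workcell import manip, eyes, job
import cv2, numpy as np
def cloud(n,f=None):
    if f: z=np.load(f); p,d=z['p'],z['d']
    else: p,d=eyes.camera(n)
    c=eyes.camera_params(n); v,u=np.indices(d.shape)
    P=np.stack([(u-c['cx'])/c['fx']*d,(v-c['cy'])/c['fy']*d,d],-1)
    T=c['world_from_camera']; W=P@T[:3,:3].T+T[:3,3]; W[d<=0]=np.nan
    return p,W
def rect(W,m):
    q=W[m]; (c,s,a)=cv2.minAreaRect((q[:,:2]*1000).astype(np.float32))
    b=cv2.boxPoints((c,s,a)); e0,e1=b[1]-b[0],b[2]-b[1]; e=e0 if np.hypot(*e0)>np.hypot(*e1) else e1
    return np.round(c,1),np.round(sorted(s),1),round(float(np.degrees(np.arctan2(e[1],e[0])))%180,1),len(q),np.round(np.median(q[:,2])*1000,1)
def box(W,u0,u1,v0,v1):
    m=np.zeros(W.shape[:2],bool); m[v0:v1,u0:u1]=1; return m
E
python3 - <<'E'
from h import *
p,W=cloud('top','pics/top0.npz'); z=W[...,2]
print('trunk',rect(W,box(W,280,360,190,245)&(z>.05)&(z<.07)))
print('offcut',rect(W,box(W,295,350,140,180)&(z>.05)&(z<.07)))
print('table z',np.nanmedian(z[250:280,200:280]))
J=box(W,75,250,120,235)
print('plate',rect(W,J&(z>.007)&(z<.1)))
for n,b in(('kl',(85,120,170,215)),('kr',(195,230,185,225))):
    print(n,rect(W,box(W,*b)&(z>.075)))
print('fence',rect(W,box(W,125,200,150,168)&(z>.022)&(z<.036)))
print('jaw',rect(W,box(W,115,198,174,196)&(z>.022)&(z<.04)))
im=p[...,::-1]
a=cv2.resize(im[120:250,85:245],None,fx=4,fy=4,interpolation=2)
b=cv2.resize(im[190:245,280:360],None,fx=2,fy=2)
a[-110:,:160]=b; cv2.imwrite('pics/crop1.png',a)
E
```

```text
trunk (array([ 441.3, -314.2]), array([ 41. , 179.9]), 65.5, 904, np.float64(59.8))
offcut (array([ 616.7, -326.5]), array([40.8, 90.2]), 93.8, 433, np.float64(59.8))
table z -0.0002975544104047989
plate (array([579. , 142.9]), array([314.5, 502.5]), 88.9, 10395, np.float64(13.2))
kl (array([515.3, 311.7]), array([15.9, 70.1]), 172.5, 148, np.float64(84.5))
kr (array([479. ,  -5.4]), array([14.3, 69.7]), 174.0, 134, np.float64(85.0))
fence (array([637.3, 144.7]), array([ 43. , 224.2]), 84.7, 521, np.float64(29.7))
jaw (array([545.6, 161.4]), array([ 33.7, 245.9]), 86.2, 601, np.float64(29.5))
```

View pics/crop1.png

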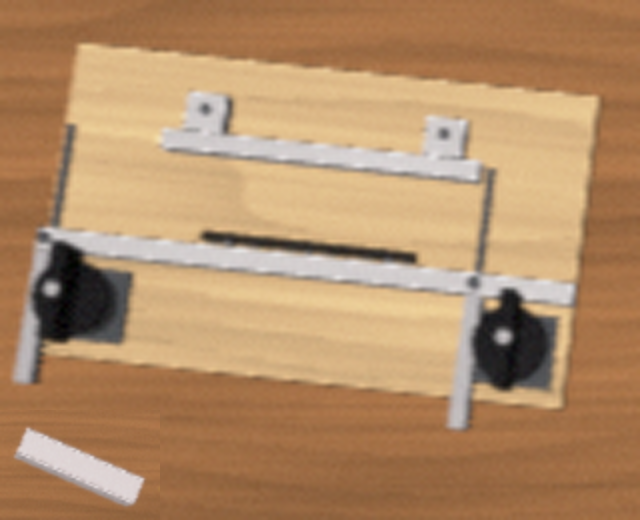

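The crop shows the jig (fence at top, jaw with black strip, black knobs at (65,295) and (510,340) in the crop). The inset confirms the long white trunking: 180 x 41 mm, white. Next I refine the fence and start the reach.

```bash
python3 - <<'E'
from h import *
p,W=cloud('top','pics/top0.npz')
for yaw in(-6.5,):
    t=np.radians(yaw); ex=np.array([np.cos(t),np.sin(t)]); ey=np.array([-ex[1],ex[0]])
    c=np.array([.4971,.1532])+.08*ex; print(c)
    q=W-np.r_[c,0]; X=q[...,:2]@ex*1000; Y=q[...,:2]@ey*1000; Z=W[...,2]*1000
    v=p.max(-1); s=p.max(-1).astype(int)-p.min(-1)
    for nm,m in(('plate',(abs(X)<130)&(abs(Y)<215)&(Z>8)&(Z<16)&(s>50)&(p[...,0]>180)),):
        print(nm,np.percentile(X[m],[.5,99.5]),np.percentile(Y[m],[.5,99.5]))
    for y0 in range(-110,111,20):
        m=(abs(Y-y0)<10)&(X>15)&(X<75)&(Z>20)&(Z<36); n=(abs(Y-y0)<10)&(X>-60)&(X<15)&(Z>20)&(Z<36)
        print(y0,np.round(np.percentile(X[m],[3,10,50,97]),1),'jaw',np.round(np.percentile(X[n],[3,50,97]),1))
    m=(abs(X-45)<15)&(Z>20)&(Z<36); print('fenceY',np.percentile(Y[m&(abs(Y)<140)],[1,99]))
E
python3 -m crank '[[[8.5,2.8,2.9,0,0,0,5],[8.5,2.8,2.9,0,0,0,5],[8.5,2.8,2.9,0,0,0,5],[8.5,2.8,2.9,0,0,0,5],[8.5,2.8,2.9,0,0,0,5],[8.5,2.8,2.9,-2,0,0,5],[8.5,2.7,2.9,-2,0,0,5],[8.5,2.7,2.9,-2,0,0,5],[8.5,2.7,2.8,-2,0,0,5],[8.5,2.7,2.8,-2,0,0,5],[8.5,0,0,0,0,0,0]]]' 40
```

```text
[0.57658575 0.14414374]
plate [-118.51643294  118.37278955] [-197.30929064  195.35635599]
-110 [41.4 42.1 51.2 72.2] jaw [-43.6 -36.9 -28.4]
-90 [41.9 43.1 56.4 72.9] jaw [-43.8 -36.1 -29. ]
-70 [40.9 41.7 50.2 69.4] jaw [-43.7 -32.5 -19.1]
-50 [41.2 42.  47.5 54.5] jaw [-43.6 -32.6 -19. ]
-30 [40.7 41.7 48.  56.2] jaw [-43.7 -32.7 -18.7]
-10 [41.  41.9 48.  55.9] jaw [-43.9 -32.7 -19.2]
10 [40.9 41.8 47.4 55.1] jaw [-43.4 -33.  -18.6]
30 [40.9 41.9 48.2 56. ] jaw [-43.5 -32.3 -18.4]
50 [41.4 41.9 48.6 56.3] jaw [-44.1 -32.6 -19.9]
70 [41.1 42.  50.7 72.6] jaw [-43.6 -32.2 -19.2]
90 [41.5 42.6 57.3 72.9] jaw [-43.8 -36.4 -28.1]
110 [40.5 42.5 50.4 70.2] jaw [-44.1 -36.1 -29.1]
fenceY [-117.94099059  117.28143781]
clock: 1.48
position: [0.4433, -0.3103, 0.1299]
ee_rot: [0.84, 0.543, 0.0, -0.001]
ft_force: [-0.2, -0.0, 0.9]
grip_width: 1.001
grasp_force: 0.0
```

```bash
python3 -m crank '[[[8.5,-0.2,-0.4,-2.5,0,0,0],[8.5,0,0,-2.5,0,0,0],[8.5,0,0,-2.5,0,0,0],[8.5,0,0,-2.5,0,0,0],[8.5,0,0,-0.4,0,0,0],[2,0,0,0,0,0,0],[2,0,0,0,0,0,0],[2,0,0,0,0,0,0],[2,0,0,0,0,0,0],[2,0,0,0,0,0,0],[2,0,0,0,0,0,0]]]' 40
```

```text
clock: 2.85
position: [0.44, -0.3192, 0.0285]
ee_rot: [0.842, 0.54, 0.0, 0.001]
ft_force: [-1.2, 0.9, 6.9]
grip_width: 0.463
grasp_force: 42.1
```

```bash
python3 -m crank '[[[2,0,0,1.5,0,0,0],[2,0,0,3,0,0,0],[2,0,0,3,0,0,0],[2,0,0,3,0,0,0],[2,1.3,3.8,0,0,0,1.6],[2,1.3,3.8,0,0,0,1.6],[2,1.3,3.8,0,0,0,1.6],[2,1.3,3.8,0,0,0,1.6],[2,1.3,3.8,0,0,0,1.5],[2,1.3,3.8,0,0,0,1.5],[2,1.3,3.8,0,0,0,1.5],[2,1.3,3.8,0,0,0,1.5],[2,1.3,3.8,0,0,0,1.5],[2,1.2,3.8,0,0,0,1.5],[2,1.2,3.8,0,0,0,1.5],[2,1.2,3.7,0,0,0,0.8],[2,0,0,0,0,0,0],[2,0,0,0,0,0,0]]]'
python3 - <<'E'
from h import *
p,W=cloud('top'); cv2.imwrite('pics/t2.png',p[...,::-1]); z=W[...,2]
o=manip.get_obs(); print(o['position'],o['ft_force'],np.degrees(2*np.arctan2(o['ee_rot'][1],o['ee_rot'][0])))
cv2.imwrite('pics/t2c.png',cv2.resize(p[100:250,75:255,::-1],None,fx=3,fy=3))
E
```

```text
clock: 5.1
position: [0.5923, 0.1357, 0.1326]
ee_rot: [0.749, 0.663, -0.0, 0.0]
ft_force: [0.3, -0.2, -3.3]
grip_width: 0.459
grasp_force: 41.1
[0.59237486 0.13501835 0.1325845 ] [ 0.94864318 -1.35507752 -2.03819129] 82.97182265021345
```

View pics/t2c.png

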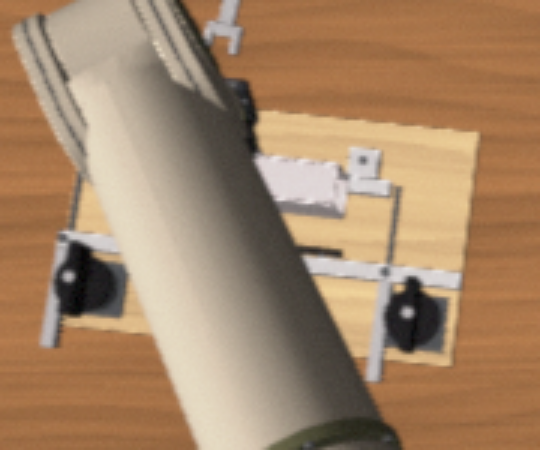

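The arm covers the left half, but the right end of the trunking (crop 345,190) is visible, held parallel to the fence. Lowering.

```bash
python3 -m crank '[[[2,-0.1,0.1,-2.5,0,0,0.5],[2,0,0,-2.5,0,0,0],[2,0,0,-2,0,0,0],[2,0,0,-1,0,0,0],[2,0,0,-0.5,0,0,0],[2,0,0,-0.4,0,0,0],[2,0,0,-0.2,0,0,0],[2,0,0,0,0,0,0],[2,0,0,0,0,0,0]]]'
```

```text
clock: 6.28
position: [0.5916, 0.1373, 0.0416]
ee_rot: [0.746, 0.666, 0.0, 0.0]
ft_force: [0.4, -0.2, -1.2]
grip_width: 0.459
grasp_force: 41.1
```

```bash
python3 -m crank '[[[2,0,0,-0.1,0,0,0],[2,0,0,0,0,0,0],[6.5,0,0,0,0,0,0],[6.5,0,0,0,0,0,0],[6.5,0,0,0,0,0,0],[6.5,0,0,2,0,0,0],[6.5,0,0,4,0,0,0],[6.5,0,0,4,0,0,0],[6.5,-1.3,-1.6,1,0,0,10],[6.5,-1.3,-1.6,0,0,0,10],[6.5,-1.3,-1.6,0,0,0,10],[6.5,-1.3,-1.6,0,0,0,10],[6.5,-1.3,-1.6,0,0,0,10],[6.5,-1.3,-1.6,0,0,0,10],[6.5,-1.3,-1.6,0,0,0,10],[6.5,-1.3,-1.6,0,0,0,10],[6.5,-0.8,-1.5,0,0,0,10],[6.5,0,0,0,0,0,0],[6.5,0,0,0,0,0,0]]]'
python3 - <<'E'
from h import *
p,W=cloud('top'); z=W[...,2]
o=manip.get_obs(); print(o['position'],np.degrees(2*np.arctan2(o['ee_rot'][1],o['ee_rot'][0]))-90,o['joint_pos'])
cv2.imwrite('pics/t3.png',p[...,::-1])
p2,W2=cloud('scene'); cv2.imwrite('pics/s3.png',p2[...,::-1])
def uv(n,P):
    c=eyes.camera_params(n);q=np.linalg.inv(c['world_from_camera'])@np.r_[P,1]; return c['fx']*q[0]/q[2]+c['cx'],c['fy']*q[1]/q[2]+c['cy']
t=np.radians(-6.5); ex=np.array([np.cos(t),np.sin(t)]); ey=np.array([-ex[1],ex[0]]);c=np.array([.5766,.1441])
for P,V in((p,W),(p2,W2)):
    q=V[...,:2]-c; X=q@ex;Y=q@ey
    m=(abs(X-.02)<.05)&(abs(Y)<.13)&(abs(V[...,2]-.072)<.008)&(P.min(-1)>120)
    k=np.stack([X,Y],-1)[m]*1000; print(len(k), cv2.minAreaRect(k.astype(np.float32)) if len(k)>5 else '')
E
```

```text
clock: 8.65
position: [0.4799, -0.0051, 0.1511]
ee_rot: [0.058, 0.998, 0.0, 0.001]
ft_force: [1.1, -0.1, -0.0]
grip_width: 0.758
grasp_force: 0.0
[ 0.47989797 -0.00485554  0.15089565] 83.39240256782969 [ 0.81501356  0.18072933 -0.96289639  1.89675117  0.16266402  1.14497871
  1.24775579]
329 ((16.940532684326172, 54.828765869140625), (41.91158676147461, 71.2406234741211), 0.7642729878425598)
719 ((16.190418243408203, 0.32891845703125), (44.966102600097656, 180.42584228515625), 0.26778218150138855)
```

View pics/s3.png

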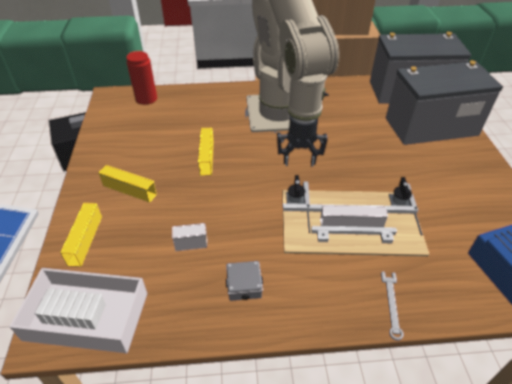

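Trunking stands correctly (scene 352,215; jig frame x=16, y=0, square). Right knob first.

```bash
python3 -m crank '[[[5,-0.1,0,-3,0,0,0],[5,0,0,-3,0,0,0],[5,0,0,-2.2,0,0,0],[5,0,0,-1,0,0,0],[0.5,0,0,0,0,0,0],[0.5,0,0,0,0,0,0],[0.5,0,0,0,0,0,0],[0.5,0,0,0,0,0,0],[0.5,0,0,0,0,0,-6],[0.5,0,0,0,0,0,-6],[0.5,0,0,0,0,0,-6],[0.5,0,0,0,0,0,-5],[0.5,0,0,0,0,0,0],[0.5,0,0,0,0,0,0]]]' 40; python3 -c "
from h import *
o=manip.get_obs(); print(np.degrees(2*np.arctan2(o['ee_rot'][1],o['ee_rot'][0]))-90,o['joint_pos'],o['torque'])"
```

```text
clock: 10.5
position: [0.4789, -0.0053, 0.0593]
ee_rot: [0.254, 0.967, 0.0, 0.001]
ft_force: [-2.0, 4.2, 7.5]
grip_width: 0.154
grasp_force: 41.8
60.54105822444498 [ 0.67796161  0.30148229 -0.84106815  1.98964838  0.27296308  0.96403678
  0.75850667] [ 0.65136073  0.54465429 -0.15266425]
```

```bash
python3 -m crank '[[[5,0,0,0,0,0,0],[5,0,0,0,0,0,0],[5,0,0,2.5,0,0,0],[5,0,0,2.5,0,0,0],[5,0.5,4,0,0,0,3],[5,0.5,4,0,0,0,3],[5,0.5,4,0,0,0,3],[5,0.5,4,0,0,0,3],[5,0.4,4,0,0,0,3],[5,0.4,4,0,0,0,3],[5,0.4,4,0,0,0,3],[5,0.4,3.7,0,0,0,2],[5,0,0,0,0,0,0],[5,0,0,0,0,0,0]]]'; python3 -c "
from h import *
o=manip.get_obs(); print(np.degrees(2*np.arctan2(o['ee_rot'][1],o['ee_rot'][0]))-90,o['joint_pos'])
p,W=cloud('top'); z=W[...,2]; print(rect(W,box(W,195,230,185,225)&(z>.075)&(z<.092)))"
```

```text
clock: 12.25
position: [0.5145, 0.3105, 0.108]
ee_rot: [0.057, 0.998, -0.0, -0.0]
ft_force: [0.4, 0.1, -0.3]
grip_width: 0.58
grasp_force: 0.0
83.50269477714139 [ 0.09636284  0.5557462  -0.93906431  1.63289496  0.47477152  1.19937792
  0.50925887]
(array([479.4,  -5.4]), array([15. , 69.2]), 151.0, 134, np.float64(85.2))
```

```bash
python3 -m crank '[[[5,0.1,0.1,-2.5,0,0,0],[5,0,0,-2.4,0,0,0],[0.5,0,0,0,0,0,0],[0.5,0,0,0,0,0,0],[0.5,0,0,0,0,0,0],[0.5,0,0,0,0,0,0],[0.5,0,0,0,0,0,-8],[0.5,0,0,0,0,0,-8],[0.5,0,0,0,0,0,-8],[0.5,0,0,0,0,0,-8],[0.5,0,0,0,0,0,-8],[0.5,0,0,0,0,0,-6],[0.5,0,0,0,0,0,0],[0.5,0,0,0,0,0,0]]]'; python3 -c "
from h import *
o=manip.get_obs(); print(np.degrees(2*np.arctan2(o['ee_rot'][1],o['ee_rot'][0]))-90,o['joint_pos'])"
```

```text
clock: 14.05
position: [0.5151, 0.3115, 0.0604]
ee_rot: [0.442, 0.897, -0.001, 0.0]
ft_force: [-4.4, -3.5, 5.3]
grip_width: 0.157
grasp_force: 44.6
37.50891803946425 [-0.03591743  0.54970055 -0.75084622  1.67290668  0.41554939  1.08655698
 -0.25649876]
```

```bash
python3 -m crank '[[[5,0,0,0,0,0,0],[5,0,0,0,0,0,0],[5,0,0,2.5,0,0,0],[5,0,0,2.5,0,0,0],[5,-0.5,-4,0,0,0,3],[5,-0.5,-4,0,0,0,3],[5,-0.5,-4,0,0,0,3],[5,-0.5,-4,0,0,0,3],[5,-0.4,-4,0,0,0,3],[5,-0.4,-4,0,0,0,3],[5,-0.4,-4,0,0,0,3],[5,-0.4,-3.7,0,0,0,2],[5,0,0,0,0,0,0],[5,0,0,-2.5,0,0,0],[5,0,0,-2.5,0,0,0],[0.5,0,0,0,0,0,0],[0.5,0,0,0,0,0,0],[0.5,0,0,0,0,0,0],[0.5,0,0,0,0,0,0]]]'
```

```text
clock: 16.42
position: [0.4793, -0.0051, 0.0604]
ee_rot: [0.254, 0.967, -0.001, 0.0]
ft_force: [-5.0, -2.4, 2.6]
grip_width: 0.157
grasp_force: 39.5
```

```bash
python3 -m crank '[[[0.5,0,0,0,0,0,-8],[0.5,0,0,0,0,0,-8],[0.5,0,0,0,0,0,-8],[0.5,0,0,0,0,0,-8],[0.5,0,0,0,0,0,-8],[0.5,0,0,0,0,0,-6],[0.5,0,0,0,0,0,0],[0.5,0,0,0,0,0,0]]]'; python3 -c "
from h import *
o=manip.get_obs(); print(np.degrees(2*np.arctan2(o['ee_rot'][1],o['ee_rot'][0]))-90,o['joint_pos'])
p,W=cloud('top'); z=W[...,2]; print(rect(W,box(W,85,120,170,215)&(z>.075)&(z<.092)))"
```

```text
clock: 17.42
position: [0.4784, -0.0059, 0.0603]
ee_rot: [0.612, 0.791, -0.001, -0.0]
ft_force: [-9.7, -4.9, 8.7]
grip_width: 0.158
grasp_force: 40.4
14.480183116246636 [ 0.5240971   0.25929304 -0.66552268  1.99404235  0.19779808  0.9534556
  0.01188184]
(array([515.1, 312. ]), array([16.4, 69.4]), 129.7, 140, np.float64(85.3))
```

```bash
python3 -m crank '[[[5,0,0,0,0,0,0],[5,0,0,0,0,0,0],[5,0,0,2.5,0,0,0],[5,0,0,2.5,0,0,0],[5,0.5,4,0,0,0,3],[5,0.5,4,0,0,0,3],[5,0.5,4,0,0,0,3],[5,0.5,4,0,0,0,3],[5,0.4,4,0,0,0,3],[5,0.4,4,0,0,0,3],[5,0.4,4,0,0,0,3],[5,0.4,3.7,0,0,0,2],[5,0,0,0,0,0,0],[5,0,0,-2.5,0,0,0],[5,0,0,-2.5,0,0,0],[0.5,0,0,0,0,0,0],[0.5,0,0,0,0,0,0],[0.5,0,0,0,0,0,0],[0.5,0,0,0,0,0,0]]]'
```

```text
clock: 19.85
position: [0.5152, 0.3117, 0.0606]
ee_rot: [0.442, 0.897, -0.0, 0.0]
ft_force: [-4.1, -4.8, 3.1]
grip_width: 0.155
grasp_force: 39.8
```

```bash
python3 -m crank '[[[0.5,0,0,0,0,0,-8],[0.5,0,0,0,0,0,-8],[0.5,0,0,0,0,0,-8],[0.5,0,0,0,0,0,-8],[0.5,0,0,0,0,0,-8],[0.5,0,0,0,0,0,-6],[0.5,0,0,0,0,0,0],[0.5,0,0,0,0,0,0]]]'; python3 -c "
from h import *
o=manip.get_obs(); print(np.degrees(2*np.arctan2(o['ee_rot'][1],o['ee_rot'][0]))-90,o['joint_pos'])
p,W=cloud('top'); z=W[...,2]; print(rect(W,box(W,190,235,180,230)&(z>.075)&(z<.092)))"
```

```text
clock: 20.85
position: [0.5134, 0.3112, 0.0605]
ee_rot: [0.757, 0.653, -0.002, 0.0]
ft_force: [-13.4, -8.6, 10.2]
grip_width: 0.155
grasp_force: 40.9
-8.45439609381836 [-0.12247652  0.51261692 -0.63270234  1.67875589  0.33813142  1.06651615
 -1.00830538]
(array([478.8,  -5.3]), array([14.8, 69.4]), 103.4, 132, np.float64(85.7))
```

```bash
python3 -m crank '[[[5,0,0,0,0,0,0],[5,0,0,0,0,0,0],[5,0,0,2.5,0,0,0],[5,0,0,2.5,0,0,0],[5,-0.5,-4,0,0,0,3],[5,-0.5,-4,0,0,0,3],[5,-0.5,-4,0,0,0,3],[5,-0.5,-4,0,0,0,3],[5,-0.4,-4,0,0,0,3],[5,-0.4,-4,0,0,0,3],[5,-0.4,-4,0,0,0,3],[5,-0.4,-3.7,0,0,0,2],[5,0,0,0,0,0,0],[5,0,0,-2.5,0,0,0],[5,0,0,-2.5,0,0,0],[0.5,0,0,0,0,0,0],[0.5,0,0,0,0,0,0],[0.5,0,0,0,0,0,0],[0.5,0,0,0,0,0,0]]]'
```

```text
clock: 23.28
position: [0.478, -0.0046, 0.0602]
ee_rot: [0.612, 0.791, -0.001, -0.001]
ft_force: [-11.8, 0.9, 8.0]
grip_width: 0.157
grasp_force: 39.9
```

```bash
python3 -m crank '[[[0.5,0,0,0,0,0,-8],[0.5,0,0,0,0,0,-8],[0.5,0,0,0,0,0,-8],[0.5,0,0,0,0,0,-8],[0.5,0,0,0,0,0,-8],[0.5,0,0,0,0,0,-6],[0.5,0,0,0,0,0,0],[0.5,0,0,0,0,0,0]]]'; python3 -c "
from h import *
o=manip.get_obs(); print(np.degrees(2*np.arctan2(o['ee_rot'][1],o['ee_rot'][0]))-90,o['joint_pos'],o['torque'])
p,W=cloud('top'); z=W[...,2]; print(rect(W,box(W,80,130,160,220)&(z>.075)&(z<.092)))
p,V=cloud('scene'); np.savez('pics/s4.npz',p=p,V=V); cv2.imwrite('pics/s4.png',cv2.resize(p[160:260,270:435,::-1],None,fx=4,fy=4))"
```

```text
clock: 24.28
position: [0.4779, -0.0046, 0.0602]
ee_rot: [0.872, 0.489, -0.001, -0.0]
ft_force: [-12.1, -0.2, 8.4]
grip_width: 0.156
grasp_force: 39.9
-31.461237445761157 [ 0.38010133  0.2327449  -0.50723854  2.00119463  0.13932527  0.94373949
 -0.7471553 ] [-0.08195138  2.31816558 -0.10705218]
(array([538.3, 275.1]), array([ 53.1, 144.2]), 123.3, 132, np.float64(85.0))
```

View pics/s4.png

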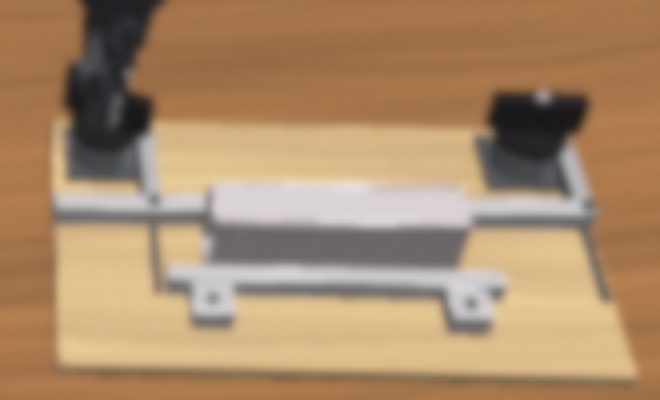

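The trunking stands upright, and jaw and strip are following on (jaw bar near crop row 207). Left knob next.

```bash
python3 -m crank '[[[5,0,0,0,0,0,0],[5,0,0,0,0,0,0],[5,0,0,2.5,0,0,0],[5,0,0,2.5,0,0,0],[5,0.5,4,0,0,0,3],[5,0.5,4,0,0,0,3],[5,0.5,4,0,0,0,3],[5,0.5,4,0,0,0,3],[5,0.4,4,0,0,0,3],[5,0.4,4,0,0,0,3],[5,0.4,4,0,0,0,3],[5,0.4,3.7,0,0,0,2],[5,0,0,0,0,0,0],[5,0,0,-2.5,0,0,0],[5,0,0,-2.5,0,0,0],[0.5,0,0,0,0,0,0],[0.5,0,0,0,0,0,0],[0.5,0,0,0,0,0,0],[0.5,0,0,0,0,0,0]]]'
```

```text
clock: 26.75
position: [0.5136, 0.3125, 0.0605]
ee_rot: [0.757, 0.653, -0.001, -0.0]
ft_force: [-10.8, -2.3, 5.1]
grip_width: 0.156
grasp_force: 40.4
```

```bash
python3 -m crank '[[[0.5,0,0,0,0,0,-8],[0.5,0,0,0,0,0,-8],[0.5,0,0,0,0,0,-8],[0.5,0,0,0,0,0,-8],[0.5,0,0,0,0,0,-5],[0.5,0,0,0,0,0,0],[0.5,0,0,0,0,0,0]]]'; python3 -c "
from h import *
o=manip.get_obs(); print(np.degrees(2*np.arctan2(o['ee_rot'][1],o['ee_rot'][0]))-90,o['joint_pos'],o['torque'])
p,W=cloud('top'); z=W[...,2]; print(rect(W,box(W,190,235,180,230)&(z>.075)&(z<.092)))"
```

```text
clock: 27.62
position: [0.5129, 0.3128, 0.0604]
ee_rot: [0.925, 0.38, -0.002, -0.0]
ft_force: [-12.9, -1.9, 6.6]
grip_width: 0.153
grasp_force: 40.5
-45.38220609028324 [-0.19134058  0.49080331 -0.54343721  1.68236138  0.28293555  1.05125137
 -1.61712593] [-0.608192    2.62949083 -0.04735012]
(array([479.1,  -5.3]), array([14.2, 68.9]), 58.3, 127, np.float64(85.5))
```

```bash
python3 -m crank '[[[5,0,0,0,0,0,0],[5,0,0,0,0,0,0],[5,0,0,2.5,0,0,0],[5,0,0,2.5,0,0,0],[5,-0.5,-4,0,0,0,2],[5,-0.5,-4,0,0,0,2],[5,-0.5,-4,0,0,0,2],[5,-0.5,-4,0,0,0,2],[5,-0.4,-4,0,0,0,2],[5,-0.4,-4,0,0,0,2],[5,-0.4,-4,0,0,0,2],[5,-0.4,-3.7,0,0,0,0],[5,0,0,0,0,0,0],[5,0,0,-2.5,0,0,0],[5,0,0,-2.5,0,0,0],[0.5,0,0,0,0,0,0],[0.5,0,0,0,0,0,0],[0.5,0,0,0,0,0,0],[0.5,0,0,0,0,0,0]]]'
```

```text
clock: 30.05
position: [0.4788, -0.0033, 0.0605]
ee_rot: [0.872, 0.489, -0.0, -0.001]
ft_force: [-9.2, 4.4, 5.7]
grip_width: 0.155
grasp_force: 39.9
```

```bash
python3 -m crank '[[[0.5,0,0,0,0,0,-6],[0.5,0,0,0,0,0,-6],[0.5,0,0,0,0,0,-6],[0.5,0,0,0,0,0,-5],[0.5,0,0,0,0,0,0],[0.5,0,0,0,0,0,0]]]'; python3 -c "
from h import *
o=manip.get_obs(); print(np.degrees(2*np.arctan2(o['ee_rot'][1],o['ee_rot'][0]))-90,o['joint_pos'],o['torque'])"
```

```text
clock: 30.8
position: [0.4791, -0.0037, 0.0605]
ee_rot: [0.952, 0.306, -0.0, -0.0]
ft_force: [-5.8, 3.2, 4.1]
grip_width: 0.154
grasp_force: 39.6
-54.41579382581932 [ 0.30066463  0.22195032 -0.42110284  2.0041524   0.11132728  0.93757902
 -1.1270645 ] [ 0.51426487  1.15172013 -0.12710889]
```

```bash
python3 -m crank '[[[5,0,0,0,0,0,0],[5,0,0,0,0,0,0],[5,0,0,2.5,0,0,0],[5,0,0,2.5,0,0,0],[5,0.5,4,0,0,0,1],[5,0.5,4,0,0,0,1],[5,0.5,4,0,0,0,1],[5,0.5,4,0,0,0,1],[5,0.4,4,0,0,0,1],[5,0.4,4,0,0,0,1],[5,0.4,4,0,0,0,1],[5,0.4,3.7,0,0,0,2],[5,0,0,0,0,0,0],[5,0,0,-2.5,0,0,0],[5,0,0,-2.5,0,0,0],[0.5,0,0,0,0,0,0],[0.5,0,0,0,0,0,0],[0.5,0,0,0,0,0,0],[0.5,0,0,0,0,0,0]]]'
```

```text
clock: 33.17
position: [0.514, 0.3138, 0.0605]
ee_rot: [0.925, 0.38, -0.0, -0.001]
ft_force: [-7.6, 3.5, -0.6]
grip_width: 0.157
grasp_force: 40.7
```

```bash
python3 -m crank '[[[0.5,0,0,0,0,0,-5],[0.5,0,0,0,0,0,-4],[0.5,0,0,0,0,0,0],[0.5,0,0,0,0,0,0],[5,0,0,0,0,0,0],[5,0,0,0,0,0,0],[5,0,0,0,0,0,0],[5,0,0,3,0,0,0],[5,0,0,5,0,0,0],[5,-4,-3,4,0,0,0],[5,-4,-4,0,0,0,0],[5,0,-5,0,0,0,0],[5,0,0,0,0,0,0]]]'; python3 - <<'E'
from h import *
o=manip.get_obs(); print(np.degrees(2*np.arctan2(o['ee_rot'][1],o['ee_rot'][0]))-90,o['position'])
p,W=cloud('top'); z=W[...,2]
p2,V=cloud('scene')
t=np.radians(-6.5); ex=np.array([np.cos(t),np.sin(t)]); ey=np.array([-ex[1],ex[0]]);c=np.array([.5766,.1441])
for P,Q in((p,W),(p2,V)):
    q=Q[...,:2]-c; X=q@ex*1000;Y=q@ey*1000;Z=Q[...,2]*1000
    for s in(1,-1):
        m=(np.hypot(X+80,Y-160*s)<45)&(Z>75)&(Z<92)
        if m.sum()>5: print('knob',s,cv2.minAreaRect(np.stack([X,Y],-1)[m].astype(np.float32)),m.sum())
    m=(abs(X-20)<50)&(abs(Y)<130)&(abs(Z-72)<8)&(P.min(-1)>120)
    print('trunk',cv2.minAreaRect(np.stack([X,Y],-1)[m].astype(np.float32)))
    for y in range(-180,181,30):
        n=(abs(Y-y)<12)&(X>-60)&(X<1)&(Z>20)&(Z<36)
        if n.sum()>5: print(y,np.round(np.percentile(X[n],[3,97]),1),end='; ')
    print()
a=cv2.resize(p[120:235,80:250,::-1],None,fx=3,fy=3); b=cv2.resize(p2[165:260,270:440,::-1],None,fx=3,fy=2.5*1)
cv2.imwrite('pics/f.png',np.vstack([a,b]))
E
```

```text
clock: 34.8
position: [0.437, 0.189, 0.1789]
ee_rot: [0.953, 0.303, 0.001, 0.001]
ft_force: [-0.5, 1.0, -0.7]
grip_width: 0.588
grasp_force: 0.0
-54.772353948430066 [0.43695898 0.18904592 0.17888998]
knob -1 ((-80.091064453125, -159.46682739257812), (69.46881103515625, 13.6634521484375), 41.90967559814453) 122
trunk ((21.40900421142578, -0.800750732421875), (41.74949264526367, 180.9561004638672), 0.20779886841773987)
-180 [-22.2  -7.6]; -150 [-22.5  -7.1]; -120 [-56.8  -7.7]; -90 [-22.5  -6.7]; -60 [-22.2   0.5]; -30 [-22.3  -0.1]; 0 [-22.4   0.6]; 30 [-22.2  -0.7]; 60 [-22.2   0.5]; 90 [-22.6  -5.3]; 120 [-22.3  -6.8]; 150 [-22.   -6.7]; 180 [-22.2  -6.6]; 
knob 1 ((-77.8812026977539, 160.21629333496094), (69.39556121826172, 20.499130249023438), 41.042266845703125) 132
knob -1 ((-79.19662475585938, -157.8271484375), (69.45646667480469, 18.305316925048828), 40.898868560791016) 121
trunk ((21.04024314880371, 0.31713104248046875), (47.50157165527344, 179.8426055908203), 1.2056849002838135)
-180 [-57.3  -4.8]; -150 [-59.   -6.5]; -120 [-55.4  -5.1]; -90 [-22.4  -0.7]; 120 [-21.9  -6.3]; 150 [-59.6  -5.4]; 180 [-57.1  -5.3];
```

View pics/f.png

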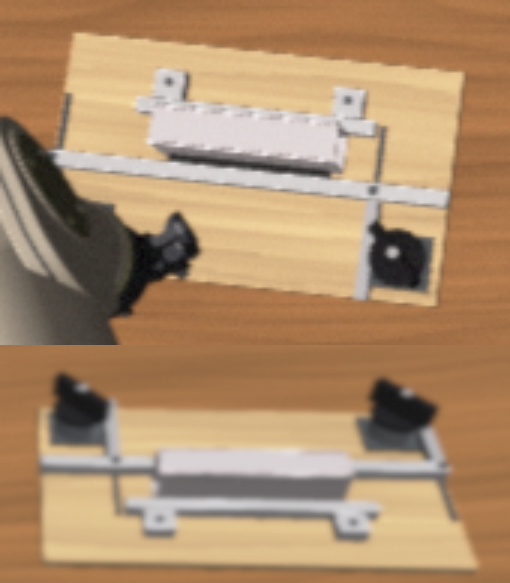

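The jaw is square: its back edge reads -22.3 mm along its whole length. Both knobs are at about 138°, the trunking is flush, and the strip is pressed in about 2.5 mm. The gripper is clear, so I'm handing in.

```bash
python3 -c "
from workcell import job
print(job.hand_in())"
```

```text
the job is handed in; nothing more can be done
None
```

The long white trunking is clamped flush against the fence at mid-length, with the jaw square and the strip pressed in about 2.5 mm; the job was handed in at about 35 s on the robot's clock, and no verdict came back.

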